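# Scoop a blown-glass ball and hold it over the strain viewer

### The job

Take the scoop tray by its wooden grip, scoop the glass ball out of the metal bin into the tray's pocket, and carry it to the low strain viewer without losing the ball, keeping the tray close to level throughout. Finish while holding the tray motionless and level in the air, its pocket centred about 8 cm above the viewer's round white plate. The ball is freshly polished: never touch it with the robot or let it drop on the bench or the viewer, and leave the burner, the jar and the hammer where they are.

Things in the scene. Friction and masses are not known exactly. Their poses are not given: they have to be found in the camera images.
- scoop: Steel scoop tray with an upright wooden grip, about 180 g, flat on the bench. Origin on its flat underside, z up, +x towards the open mouth. It spans x = -52 to +60 mm, y = -42 to +42. Side walls, 3 mm thick, run from x = -8 to +52, 22 high, sloping down from x = +22 to 8 mm at the front; a 27 mm high cross wall stands between grip and pocket (x = -8 to -4).
- scoop_grip (a point): Point in the wooden grip's middle plane, 35 mm behind the tray's origin (x = -35, y = 0), 60 mm above the tray's underside. The grip is an upright block, 30 mm long in the tray's x, 12 mm thick in y (pinch it across y), its top 85 mm above the underside. Axes as the tray's.
- scoop_pocket (a point): Middle of the pocket floor, 26 mm ahead of the tray's origin, 2.5 mm above the underside. The pocket reaches from the cross wall (x = -4) to the lip (x = +48) and is 78 mm wide. In it the ball rolls freely: its centre lies at x = 16 to 36, y = -19 to +19, z = 22 mm in the tray's frame.
- scoop_lip (a point): Top of the lip across the mouth: 48 mm ahead of the tray's origin, 6.5 mm above the underside, 4 mm above the pocket floor. From the mouth edge (x = +60, 2 mm high) a ramp rises to it. The ball gets back out over it if the tray tips forward by about 35 degrees, or stops or starts sharply at over 0.2 m/s.
- ball_center (a point): Centre of the blown-glass ball, amber, 40 mm across, about 60 g, smooth and free to roll. At the start it lies still on the bin's floor in the half towards the bin's +x end, up to 22 mm off the bin's middle line; if it lies to a side, bring the tray a few mm over to that side so that the tray's side wall does not butt against it.
- bin: Open metal bin fixed to the bench, 260 (x) x 110 (y) x 40 mm high outside, walls and floor 5 mm. Origin at the centre of its underside; its +x end is farther from the robot. The ball rolls ahead of a tray pushed along the floor until the +x end wall stops it; pushed on until its mouth meets that wall, the tray slips under the ball, which goes over the lip with a few newtons.
- viewer: Strain viewer: grey light box fixed to the bench, 140 x 140 x 50 mm high, with a dark bezel and a round white plate 100 mm across on top. Origin at the centre of its underside.
- viewer_plate (a point): Centre of the top of the white plate, 55 mm above the bench.
- burner: Bystander: brass bench burner with a tilted barrel on a square stepped foot 90 mm wide, about 130 mm high, beyond the work. Origin under its foot.
- jar: Bystander: glass jar, 64 mm across, 85 mm high. Origin at the centre of its underside.
- hammer: Bystander: hammer lying on the bench beyond the bin, roughly across the robot's view (along y). Origin on its underside.
There are look-alikes about, which are no part of the job. Several things look just like the part that bears ball_center: the one meant starts farthest from the robot's base.

How it is judged:
By the outcome, as a careful person would: the job done as asked, in the order asked, and still so for the second after the job is handed in, while the arm keeps its last pose, push and grip.
It also fails if it takes over 61 s, if anything falls off the work surface, if the arm or the gripper's body presses on something with over 40 N, if the wrist force passes 120 N, or if a joint passes its speed limit or range.

### The arm

A 7-joint arm with a two-finger parallel gripper is mounted at the origin on the work surface. World frame = base frame: x ahead of the robot, y to its left, z up, the work surface at z = 0. Lengths are in mm, angles in rad, forces in N, time in s.
With the tool pointing down it reaches from about 400 to 875 mm from the base axis. Payload 4.4 kg.
Tool frame: the origin (TCP) lies at the very end of the fingers, on their centre line; the grasp point (between the pads) lies 19 mm behind it; z points along the fingers, y is the line along which they close (so a half turn about z gives the same grasp; the last joint's range is limited). The gripper opens to 85 mm and grips with 20 to 120 N. Pads are 22 mm wide; open, the fingers measure 114 mm over their backs; the gripper's body (76 mm by 85 mm) begins 54 mm behind the grasp point. The pads swing forward as they close: fully open they stand 13 mm farther back than shut.
Start: joints at [1.17, 0.628, 0.038, 1.517, -0.027, 0.996, -0.02], TCP at [213.605, -613.914, 231.313] pointing down, gripper open.
Joint ranges: [-3.06, 3.06], [-0.37, 2.12], [-1.25, 1.32], [0.18, 2.47], [-1.1, 4.24], [0.23, 1.98], [-2.94, 2.94]. Speed limits (rad/s): [2.57, 2.57, 3.14, 3.14, 3.14, 3.14, 3.14].

### API

Orientations are given as [roll, pitch, yaw] about the fixed x, y, z axes, in that order (R = Rz(yaw) Ry(pitch) Rx(roll)).
In Python, from cell import sensors, get_image, camera_params, order gives the robot as it stands.
- The arm moves only by the shell command python3 -m inch 'ROWS' [OPENING]. ROWS is JSON, a list that holds one entry, the list of rows, each a list of 4 numbers: the shift along the tool's x, y, z in cm, then the turn about the tool's z in degrees. A call has 1 to 8 rows; each row is the pose to reach, as a shift and turn from the pose commanded when the call began, along the tool's axes at that moment; what a row does not reach only later rows make up. A row lasts 1/12 s, in which the tool goes at most 41.7 mm and 7.16 degrees, less where a joint would pass 70% of its speed; a pose out of reach is approached as far as the arm can. A call with a gripper value outside its range is refused whole. OPENING is the finger opening in cm, from 0 to 8.54, set as the call begins (- or left out, the last holds). The fingers move at their own pace and stop on an object; the grip force is fixed at half the most. Time passes only in rows, so rows that repeat a pose let the fingers close. It gives the time, the measured TCP pose, the force, the opening and the grip force at its end, in the units of the state.
- sensors.read_state(): the state, without advancing time (a new reading comes with each control period).
- get_image(name): name is "scene" or "top" or "wrist"; returns the picture (384x512x3 uint8, blue, green, red); there is no depth.
- camera_params(name): a dict with "mtx" (3x3 intrinsics, pixels), "D" ([k1, k2, p1, p2, k3] as OpenCV has them; the pictures are not rectified), "rvec" (rotation vector, rad) and "tvec" (3), from world to camera coordinates, as OpenCV has them. Camera axes: x right, y down, z forward; pixel columns grow to the right and rows downward; lengths in mm; the calibration is good to about 2 mm. A picture is of the moment at which its call begins: read the wrist's pose just before it. camera_params takes no time and is no camera call; for the wrist camera it gives the pose at the moment of the call.
- order.finish_job(): hands the job in; it is judged then, once.
The state is a dict: "clock": time; "qpos": joint angles; "qd": joint speeds; "tau": joint torques, N m; "eef_pos": TCP position; "tool_rot": TCP orientation; "force": force on the tool from outside, world axes, zero at the start; "torque": the same for the moment, N m; "width": finger opening in mm; "gripper_force": force on a finger pad.
Only numpy, scipy, OpenCV 4.12 (cv2) and the standard library are available. Lean on these libraries where they do the work, as an engineer would, in place of code of your own. Each camera call takes 0.05 s, during which the arm holds its last target. There are 200 camera calls.

## Working session

There is one attempt and no reset: what is moved stays moved. The work goes in short steps, Python scripts to look and compute and a shell command to move; the robot and the scene stay as the last step left them, time stands still between calls to the robot, and variables do not carry over. Pictures are saved under pics/ and viewed, at most 12 in all, crops included, and the job is handed in when it is done.

```bash
mkdir -p pics; ls
python3 - <<'E'
from cell import sensors,get_image,camera_params
import cv2,numpy as np
s=sensors.read_state();print(s)
for n in("scene","top"):
    im=get_image(n);cv2.imwrite(f"pics/{n}0.png",im)
    p=camera_params(n);R=cv2.Rodrigues(np.array(p["rvec"],float))[0];print(n,p["mtx"],p["D"],-R.T@np.array(p["tvec"]).ravel())
a=cv2.imread("pics/scene0.png");b=cv2.imread("pics/top0.png")
E
```

```text
pics
{'clock': 0.0, 'qpos': array([ 1.17017065,  0.62934119,  0.03842803,  1.51835213, -0.02703143,
        0.99631253, -0.01999213]), 'qd': array([ 0.00037889,  0.00025065, -0.00132789,  0.00285195, -0.00062274,
       -0.00114164,  0.00080986]), 'tau': array([ 6.51555320e-05, -5.63395786e+01,  1.22629635e+00, -1.93446547e+01,
        1.10010174e-02,  1.04035327e-02,  3.70789053e-06]), 'eef_pos': array([ 213.43283953, -613.30176535,  230.39710966]), 'tool_rot': array([-3.13969654e+00, -9.97679295e-06,  3.34828049e-01]), 'force': array([-0.20827687,  0.12152493, -0.52649523]), 'torque': array([ 0.03539195, -0.01251574,  0.03670029]), 'gripper_force': 0.0, 'width': 85.55807967388289}
scene [[476.83213929   0.         248.57273075]
 [  0.         476.83213929 189.85029692]
 [  0.           0.           1.        ]] [-0.0822133  0.         0.         0.         0.       ] [1163.75053614    2.47082792  969.7448557 ]
top [[454.61465619   0.         248.59518374]
 [  0.         454.61465619 191.79161821]
 [  0.           0.           1.        ]] [-0.12108972  0.          0.          0.          0.        ] [4.82711776e+02 6.69091647e-01 1.32935533e+03]
```

View pics/scene0.png

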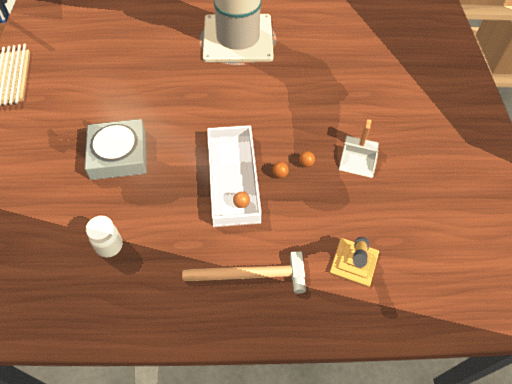

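View pics/top0.png

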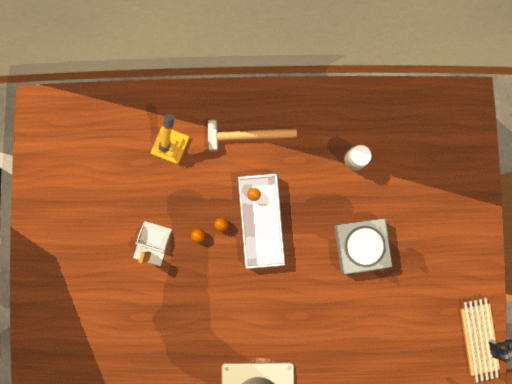

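The top view shows three amber balls: (254,194) inside the bin, and (221,225) and (199,237) on the bench. The one in the bin is farthest from the base, at (242,200) in the scene view. The scoop is at (152,243) with its mouth toward the upper right, the viewer plate at (365,246), and the bin runs (238..285, 175..268).

```bash
cat > h.py <<'E'
import cv2,numpy as np
from cell import sensors,get_image,camera_params
def ray(n,uv,p=None):
    p=p or camera_params(n);R=cv2.Rodrigues(np.array(p["rvec"],float))[0]
    q=cv2.undistortPoints(np.array(uv,float).reshape(-1,1,2),p["mtx"],np.array(p["D"],float)).reshape(-1,2)
    d=np.c_[q,np.ones(len(q))]@R
    return -R.T@np.array(p["tvec"],float).ravel(),d
def plane(n,uv,z,p=None):
    c,d=ray(n,uv,p);return c+d*((z-c[2])/d[:,2])[:,None]
def proj(n,P,p=None):
    p=p or camera_params(n)
    return cv2.projectPoints(np.array(P,float).reshape(-1,1,3),np.array(p["rvec"],float),np.array(p["tvec"],float),p["mtx"],np.array(p["D"],float))[0].reshape(-1,2)
def two(a,b):
    c1,d1=ray("top",a);c2,d2=ray("scene",b);d1=d1[0];d2=d2[0]
    k=np.linalg.lstsq(np.c_[d1,-d2],c2-c1,rcond=None)[0]
    return (c1+d1*k[0]+c2+d2*k[1])/2, np.linalg.norm(c1+d1*k[0]-c2-d2*k[1])
E
python3 - <<'E'
from h import *
t=cv2.imread("pics/top0.png");s=cv2.imread("pics/scene0.png")
for n,im in(("top",t),("scene",s)):
    h=cv2.cvtColor(im,cv2.COLOR_BGR2HSV)
    m=cv2.inRange(h,(5,190,130),(16,255,255))
    k,l,st,c=cv2.connectedComponentsWithStats(cv2.morphologyEx(m,cv2.MORPH_OPEN,np.ones((3,3))))
    for i in range(1,k):
        if 60<st[i,4]<400: print(n,"amber",st[i],c[i].round(1),plane(n,c[i],25)[0].round(1))
    w=cv2.inRange(h,(0,0,150),(180,70,255))
    k,l,st,c=cv2.connectedComponentsWithStats(w)
    for i in range(1,k):
        if st[i,4]>300:
            r=cv2.minAreaRect(np.argwhere(l==i)[:,::-1].astype(np.float32));bp=cv2.boxPoints(r)
            print(n,"white",st[i],c[i].round(1),"z40",plane(n,bp,40)[:,:2].round(0).tolist(),"c55",plane(n,c[i],55)[0].round(1))
a=cv2.resize(t[160:290,120:300],None,fx=4.4,fy=4.4,interpolation=cv2.INTER_CUBIC);cv2.imwrite("pics/tc.png",a)
b=cv2.resize(s[110:190,320:400],None,fx=6,fy=6,interpolation=cv2.INTER_CUBIC);cv2.imwrite("pics/sc.png",b)
E
```

```text
top amber [248 189  12  11  82] [254.1 194.6] [588.    4.2  25. ]
top amber [214 217  14  15 149] [220.5 224.2] [504.  101.7  25. ]
top amber [190 228  14  15 149] [197.3 235.1] [473.7 168.8  25. ]
top white [485  75  27  56 652] [503.3  98.4] z40 [[938.0, -700.0], [940.0, -786.0], [769.0, -769.0], [768.0, -685.0]] c55 [ 861.6 -744.2   55. ]
top white [345 146  26  21 402] [358.4 155.9] z40 [[723.0, -260.0], [722.0, -333.0], [664.0, -331.0], [665.0, -258.0]] c55 [ 691.4 -294.4   55. ]
top white [ 238  174   47   94 3427] [261.4 222.1] z40 [[639.0, 50.0], [647.0, -62.0], [387.0, -79.0], [379.0, 32.0]] c55 [507.9 -15.2  55. ]
top white [ 336  219   56   55 1085] [362.3 245.4] z40 [[497.0, -227.0], [514.0, -368.0], [375.0, -383.0], [359.0, -243.0]] c55 [ 437.9 -296.9   55. ]
top white [134 222  37  44 974] [152.4 241.6] z40 [[414.0, 356.0], [517.0, 324.0], [492.0, 242.0], [389.0, 274.0]] c55 [457.  292.4  55. ]
top white [ 347  228   37   37 1099] [365. 246.] z40 [[488.0, -258.0], [486.0, -362.0], [384.0, -358.0], [386.0, -255.0]] c55 [ 436.3 -304.5   55. ]
top white [245 364  48  20 65
[... 570 characters left out ...]
5  101 4412] [232.5 175.3] z40 [[388.0, -85.0], [377.0, 40.0], [661.0, 49.0], [669.0, -60.0]] c55 [543.1 -15.5  55. ]
scene white [ 339  136   39   42 1161] [358.5 156.8] z40 [[519.0, 236.0], [414.0, 269.0], [441.0, 352.0], [544.0, 314.0]] c55 [494. 286.  55.]
scene white [  86  216   37   41 1075] [103.8 236. ] z40 [[657.0, -353.0], [624.0, -299.0], [720.0, -244.0], [750.0, -297.0]] c55 [ 696.4 -293.    55. ]
scene white [250 251  55  40 555] [292.6 270.6] z40 [[744.0, 17.0], [730.0, 131.0], [818.0, 135.0], [830.0, 25.0]] c55 [781.9 107.6  55. ]
scene white [135 366  24  18 409] [146.  374.5] z40 [[966.0, -202.0], [966.0, -158.0], [997.0, -156.0], [997.0, -199.0]] c55 [ 984.3 -176.4   55. ]
```

View pics/tc.png

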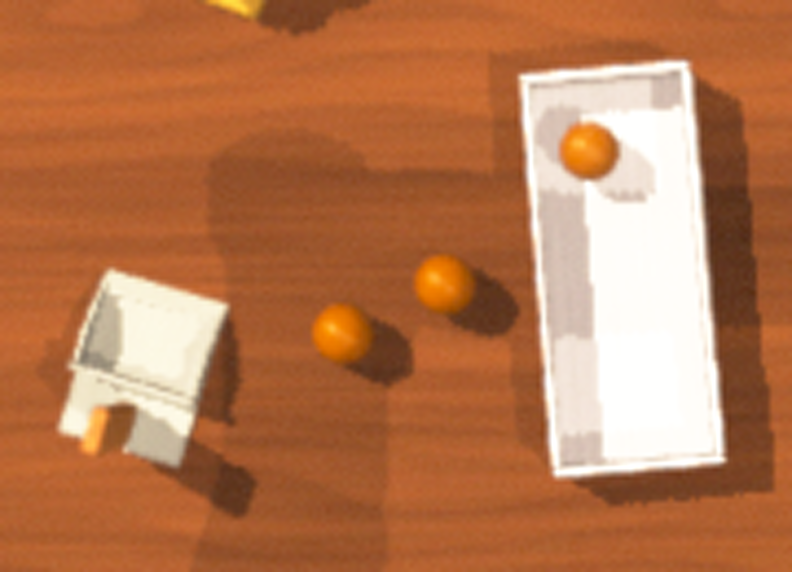

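View pics/sc.png

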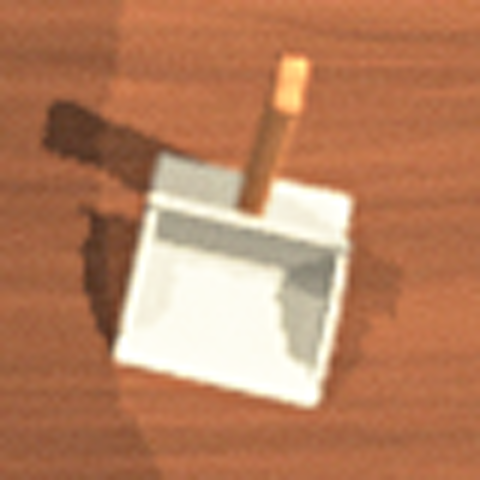

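The crops confirm the choice: the ball in the bin at top (253.6,194.3) is the far one. The scoop's mouth corners (top) are near (145,221) and (172,229), the back corners near (133,258) and (161,266), and the grip's top near (141,257).

Run:
```python
from h import *
T=lambda x,y:((x+.5)/4.4-.5+120,(y+.5)/4.4-.5+160)
S=lambda x,y:((x+.5)/6-.5+320,(y+.5)/6-.5+110)
tc=plane("top",[T(110,269),T(228,304),T(58,432),T(180,467)],2)[:,:2]
sc=plane("scene",[S(318,407),S(113,360),S(352,195),S(163,153)],2)[:,:2]
loc=np.array([[60,42],[60,-42],[-52,42],[-52,-42]],float)
for n,c in(("top",tc),("scene",sc),("avg",(tc+sc)/2)):
    M,_=cv2.estimateAffinePartial2D(loc,c,ransacReprojThreshold=50)
    H=loc-loc.mean(0);C=c-c.mean(0);a=np.arctan2((H[:,0]*C[:,1]-H[:,1]*C[:,0]).sum(),(H*C).sum())
    R=np.array([[np.cos(a),-np.sin(a)],[np.sin(a),np.cos(a)]]);o=c.mean(0)-R@loc.mean(0)
    print(n,c.round(0).tolist(),"origin",o.round(1),"yaw",np.degrees(a).round(1),"grip",(o+R@[-35,0]).round(1))
print("grip top",plane("top",[T(95,430)],85)[0].round(1),plane("scene",[S(292,82)],85)[0].round(1))
b=plane("top",[T(520,73),T(689,62),T(724,462),T(555,477)],40)[:,:2];print("bin",b.round(1).tolist(),b.mean(0).round(1),
 np.degrees(np.arctan2(*((b[0]+b[1]-b[2]-b[3])[::-1]))))
for r in((0,40,220,0),):pass
h=cv2.cvtColor(cv2.imread("pics/scene0.png"),cv2.COLOR_BGR2HSV)[187:212,228:256]
m=cv2.inRange(h,(3,150,90),(18,255,255));ys,xs=np.nonzero(m);u=(xs.min()+xs.max())/2+228,(ys.min()+ys.max())/2+187
print("ball",u,two((253.6,194.3),u),plane("top",[(253.6,194.3)],25)[0],plane("scene",[u],25)[0])
m=cv2.imread("pics/scene0.png")[115:165,85:145];g=cv2.inRange(m,(225,225,225),(255,255,255))
ct=max(cv2.findContours(g,0,2)[0],key=cv2.contourArea);e=cv2.fitEllipse(ct);print("plate",e,plane("scene",[(e[0][0]+85,e[0][1]+115)],55)[0].round(1))
```

```text
Traceback (most recent call last):
cv2.error: OpenCV(4.12.0) /io/opencv/modules/calib3d/src/ptsetreg.cpp:1108: error: (-215:Assertion failed) count >= 0 && to.checkVector(2) == count in function 'estimateAffinePartial2D'
```

Run:
```python
from h import *
T=lambda x,y:((x+.5)/4.4-.5+120,(y+.5)/4.4-.5+160)
S=lambda x,y:((x+.5)/6-.5+320,(y+.5)/6-.5+110)
tc=plane("top",[T(110,269),T(228,304),T(58,432),T(180,467)],2)[:,:2]
sc=plane("scene",[S(318,407),S(113,360),S(352,195),S(163,153)],2)[:,:2]
loc=np.array([[60,42],[60,-42],[-52,42],[-52,-42]],float)
for n,c in(("top",tc),("scene",sc),("avg",(tc+sc)/2)):
    H=loc-loc.mean(0);C=c-c.mean(0);a=np.arctan2((H[:,0]*C[:,1]-H[:,1]*C[:,0]).sum(),(H*C).sum())
    R=np.array([[np.cos(a),-np.sin(a)],[np.sin(a),np.cos(a)]]);o=c.mean(0)-R@loc.mean(0)
    print(n,c.round(0).tolist(),"origin",o.round(1),"yaw",np.degrees(a).round(1),"grip",(o+R@[-35,0]).round(1))
print("grip top",plane("top",[T(95,430)],85)[0].round(1),plane("scene",[S(292,82)],85)[0].round(1))
b=plane("top",[T(520,73),T(689,62),T(724,462),T(555,477)],40)[:,:2];print("bin",b.round(1).tolist(),b.mean(0).round(1),
 np.degrees(np.arctan2(*((b[0]+b[1]-b[2]-b[3])[::-1]))))
h=cv2.cvtColor(cv2.imread("pics/scene0.png"),cv2.COLOR_BGR2HSV)[187:212,228:256]
m=cv2.inRange(h,(3,150,90),(18,255,255));ys,xs=np.nonzero(m);u=(xs.min()+xs.max())/2+228,(ys.min()+ys.max())/2+187
print("ball",u,two((253.6,194.3),u),plane("top",[(253.6,194.3)],25)[0],plane("scene",[u],25)[0])
m=cv2.imread("pics/scene0.png")[115:165,85:145];g=cv2.inRange(m,(225,225,225),(255,255,255))
ct=max(cv2.findContours(g,0,2)[0],key=cv2.contourArea);e=cv2.fitEllipse(ct);print("plate",e,plane("scene",[(e[0][0]+85,e[0][1]+115)],55)[0].round(1))
```

```text
top [[517.0, 328.0], [493.0, 248.0], [409.0, 363.0], [385.0, 281.0]] origin [447.3 306. ] yaw -17.1 grip [413.9 316.2]
scene [[518.0, 328.0], [494.0, 246.0], [408.0, 361.0], [385.0, 282.0]] origin [447.4 305.5] yaw -17.1 grip [413.9 315.8]
avg [[518.0, 328.0], [493.0, 247.0], [409.0, 362.0], [385.0, 281.0]] origin [447.4 305.7] yaw -17.1 grip [413.9 316. ]
grip top [414.6 316.8  85. ] [414.9 315.6  85. ]
bin [[640.1, 49.9], [645.6, -60.0], [387.6, -77.6], [379.6, 30.6]] [513.2 -14.3] 4.070352135414915
ball (np.float64(241.5), np.float64(199.0)) (array([588.84386275,   5.10427426,  24.11157703]), np.float64(0.8742688267779967)) [588.77085611   5.53809443  25.        ] [589.38582837   4.66507649  25.        ]
plate ((28.23451805114746, 26.490510940551758), (31.255205154418945, 41.075538635253906), 73.81033325195312) [ 438.7 -306.7   55. ]
```

```bash
cat >> h.py <<'E'
from scipy.spatial.transform import Rotation as Ro
def to(x,y,z,yaw=None):
    s=sensors.read_state();R=Ro.from_euler("xyz",s["tool_rot"])
    d=R.inv().apply(np.array([x,y,z])-s["eef_pos"])/10
    y0=np.degrees(s["tool_rot"][2]);t=0 if yaw is None else -((yaw-y0+180)%360-180)
    print("t",round(s["clock"],2),"pos",s["eef_pos"].round(1),"rpy",np.degrees(s["tool_rot"]).round(1),"q",s["qpos"].round(2),"F",s["force"].round(1),"w",round(s["width"],1),"gf",round(s["gripper_force"],1))
    print("shift cm",d.round(2),"turn",round(t,1),"rows>=",np.ceil(max(np.linalg.norm(d)*10/41.7,abs(t)/7.16)))
E
python3 -c "
from h import *
to(430,-480,230,162.9);to(530,-330,230,162.9)"
```

```text
t 0.1 pos [ 213.4 -613.4  230.5] rpy [-179.9    0.    19.2] q [ 1.17  0.63  0.04  1.52 -0.03  1.   -0.02] F [ 0.7 -0.1  0.2] w 85.3 gf 0.0
shift cm [24.84 -5.48  0.06] turn -143.7 rows>= 21.0
t 0.1 pos [ 213.4 -613.4  230.5] rpy [-179.9    0.    19.2] q [ 1.17  0.63  0.04  1.52 -0.03  1.   -0.02] F [ 0.7 -0.1  0.2] w 85.3 gf 0.0
shift cm [ 39.21 -16.36   0.07] turn -143.7 rows>= 21.0
```

```bash
python3 -m inch '[[[30,-12.5,0,-57],[30,-12.5,0,-57],[30,-12.5,0,-57],[30,-12.5,0,-57],[30,-12.5,0,-57],[30,-12.5,0,-57],[30,-12.5,0,-57],[30,-12.5,0,-57]]]'
python3 -c "
from h import *
to(600,-80,230,162.9)"
```

```text
clock: 0.77
eef_pos: [458.3, -394.0, 231.2]
tool_rot: [3.141, -0.002, 1.338]
force: [0.8, -0.4, -0.1]
width: 85.3
gripper_force: 0.0
t 0.77 pos [ 458.3 -394.   231.2] rpy [ 1.80e+02 -1.00e-01  7.67e+01] q [ 0.82  0.57 -0.24  1.65  0.16  0.95  0.29] F [ 0.8 -0.4 -0.1] w 85.3 gf 0.0
shift cm [33.82  6.55  0.17] turn -86.2 rows>= 13.0
```

```bash
python3 -m inch '[[[32,6.2,0,-57],[32,6.2,0,-57],[32,6.2,0,-57],[32,6.2,0,-57],[32,6.2,0,-57],[32,6.2,0,-57],[32,6.2,0,-57],[32,6.2,0,-57]]]'
python3 -c "
from h import *
to(520,210,230,162.9)"
```

```text
clock: 1.43
eef_pos: [593.3, -97.8, 231.3]
tool_rot: [3.141, -0.001, 2.333]
force: [-0.1, -0.2, 0.5]
width: 85.1
gripper_force: 0.0
t 1.43 pos [593.3 -97.8 231.3] rpy [179.9  -0.  133.7] q [ 0.44  0.6  -0.52  1.65  0.34  0.98  0.57] F [-0.1 -0.2  0.5] w 85.1 gf 0.0
shift cm [27.33 15.94  0.16] turn -29.2 rows>= 8.0
```

```bash
python3 -m inch '[[[27.3,16,0,-29.2],[27.3,16,0,-29.2],[27.3,16,0,-29.2],[27.3,16,0,-29.2],[27.3,16,0,-29.2],[27.3,16,0,-29.2],[27.3,16,0,-29.2],[27.3,16,0,-29.2]]]'
python3 -c "
from h import *
to(414,316,150,162.9)"
```

```text
clock: 2.1
eef_pos: [520.2, 212.5, 231.5]
tool_rot: [3.139, -0.002, 2.839]
force: [-0.4, 0.5, -1.0]
width: 85.4
gripper_force: 0.0
t 2.1 pos [520.2 212.5 231.5] rpy [ 1.798e+02 -1.000e-01  1.627e+02] q [-0.01  0.57 -0.66  1.76  0.41  0.96  0.43] F [-0.4  0.5 -1. ] w 85.4 gf 0.0
shift cm [13.21  6.7   8.19] turn -0.2 rows>= 5.0
```

```bash
python3 -m inch '[[[13.2,6.7,6,0],[13.2,6.7,6,0],[13.2,6.7,6,0],[13.2,6.7,6,0],[13.2,6.7,6,0],[13.2,6.7,6,0],[13.2,6.7,6,0]]]'
python3 - <<'E'
from h import *
to(414,316,41,162.9)
p=camera_params("wrist");im=get_image("wrist")
a=np.radians(-17.1);R=np.array([[np.cos(a),-np.sin(a)],[np.sin(a),np.cos(a)]])
for l in([-35,0,85],[-50,0,85],[-20,0,85],[60,42,2],[60,-42,2],[-6,40,27],[-6,-40,27]):
    w=np.r_[np.array([447.4,305.7])+R@l[:2],l[2]];u=proj("wrist",[w],p)[0];print(l,u.round(0))
    cv2.drawMarker(im,(int(u[0]),int(u[1])),(255,0,0),0,9,1)
cv2.imwrite("pics/w1.png",im)
E
```

```text
clock: 2.68
eef_pos: [417.3, 310.5, 171.2]
tool_rot: [-3.141, 0.0, 2.834]
force: [0.3, 0.7, 0.6]
width: 85.4
gripper_force: 0.0
t 2.68 pos [417.3 310.5 171.2] rpy [-179.9    0.   162.4] q [-0.29  0.59 -0.61  1.93  0.48  0.77  0.1 ] F [0.3 0.7 0.6] w 85.4 gf 0.0
shift cm [ 0.49  0.44 13.02] turn -0.5 rows>= 4.0
[-35, 0, 85] [262. 193.]
[-50, 0, 85] [261. 172.]
[-20, 0, 85] [262. 213.]
[60, 42, 2] [302. 256.]
[60, -42, 2] [219. 256.]
[-6, 40, 27] [306. 203.]
[-6, -40, 27] [215. 204.]
```

View pics/w1.png

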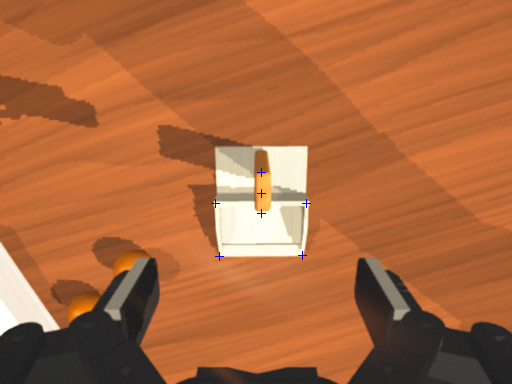

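The wrist view agrees with the measured scoop pose: the predicted grip-top markers at (262,193) lie on the grip and the mouth corners match within about 1 px.

```bash
python3 -m inch '[[[0.4,0.4,0,-0.4],[0.4,0.4,0,-0.4],[0.4,0.4,0,-0.4]]]'
python3 -c "
from h import *
to(414,316,41,162.9)"
```

```text
clock: 2.98
eef_pos: [414.9, 315.8, 171.6]
tool_rot: [3.141, 0.0, 2.84]
force: [-0.4, -0.6, -0.5]
width: 85.3
gripper_force: 0.0
t 2.98 pos [414.9 315.8 171.6] rpy [180.    0.  162.7] q [-0.3   0.59 -0.61  1.93  0.48  0.77  0.09] F [-0.4 -0.6 -0.5] w 85.3 gf 0.0
shift cm [ 0.09 -0.02 13.06] turn -0.2 rows>= 4.0
```

```bash
python3 -m inch '[[[0.1,0,4,-0.2],[0.1,0,8,-0.2],[0.1,0,11,-0.2],[0.1,0,12.5,-0.2],[0.1,0,13,-0.2],[0.1,0,13,-0.2],[0.1,0,13,-0.2]]]'
python3 -m inch '[[[0,0,0,0],[0,0,0,0],[0,0,0,0],[0,0,0,0],[0,0,0,0],[0,0,0,0],[0,0,0,0],[0,0,0,0]]]' 0.6
python3 -c "
from h import *
to(414,316,41,162.9)"
```

```text
clock: 3.57
eef_pos: [413.9, 316.8, 42.0]
tool_rot: [3.14, 0.001, 2.844]
force: [0.1, 0.5, 0.2]
width: 85.4
gripper_force: 0.0
clock: 4.23
eef_pos: [413.4, 316.3, 41.6]
tool_rot: [-3.142, 0.0, 2.845]
force: [0.5, -0.3, 3.9]
width: 11.4
gripper_force: 58.5
t 4.23 pos [413.4 316.3  41.6] rpy [-180.    0.  163.] q [-0.43  0.78 -0.43  2.01  0.67  0.49 -0.08] F [ 0.5 -0.3  3.9] w 11.4 gf 58.5
shift cm [-0.06 -0.01  0.06] turn 0.1 rows>= 1.0
```

```bash
python3 -m inch '[[[0,0,-2,0],[0,0,-5,0],[0,0,-8,0],[0,0,-10,0],[0,0,-10,0],[0,0,-10,0]]]'
python3 -c "
from h import *
to(438.2,-16.6,141.6,184.1)"
```

```text
clock: 4.73
eef_pos: [413.7, 316.4, 141.7]
tool_rot: [3.14, 0.001, 2.844]
force: [-0.3, -0.2, -2.9]
width: 11.0
gripper_force: 58.9
t 4.73 pos [413.7 316.4 141.7] rpy [1.799e+02 1.000e-01 1.629e+02] q [-0.32  0.63 -0.58  1.96  0.53  0.71  0.05] F [-0.3 -0.2 -2.9] w 11.0 gf 58.9
shift cm [-1.211e+01 -3.112e+01 -1.000e-02] turn -21.2 rows>= 9.0
```

```bash
python3 -m inch '[[[-1,-3,0,-3],[-3,-7,0,-7],[-4.5,-11,0,-12],[-6,-15,0,-16],[-7.5,-19,0,-21.2],[-9,-23,0,-21.2],[-10.5,-27,0,-21.2],[-11.5,-30,0,-21.2]]]'
python3 -m inch '[[[-0.6,-1.1,0,0],[-0.6,-1.1,0,0],[-0.6,-1.1,0,0],[-0.6,-1.1,0,0]]]'
python3 - <<'E'
from h import *
to(438.2,-16.6,46.6,184.1)
s=get_image("top");cv2.imwrite("pics/t2.png",cv2.resize(s[160:290,200:330],None,fx=4.5,fy=4.5,interpolation=cv2.INTER_CUBIC))
E
```

```text
clock: 5.4
eef_pos: [434.0, -6.6, 139.8]
tool_rot: [3.141, -0.003, -3.069]
force: [1.3, -0.0, -2.6]
width: 11.4
gripper_force: 59.2
clock: 5.73
eef_pos: [441.5, -13.4, 140.6]
tool_rot: [3.14, -0.001, -3.067]
force: [-0.2, 0.4, -1.9]
width: 11.5
gripper_force: 59.5
t 5.73 pos [441.5 -13.4 140.6] rpy [ 1.799e+02 -1.000e-01 -1.757e+02] q [ 0.47  0.58 -0.73  2.15  0.66  0.64  0.92] F [-0.2  0.4 -1.9] w 11.5 gf 59.5
shift cm [ 0.34 -0.31  9.4 ] turn 0.2 rows>= 3.0
```

```bash
python3 -m inch '[[[0.3,-0.3,1,0.2],[0.3,-0.3,2,0.2],[0.3,-0.3,3,0.2],[0.3,-0.3,3,0.2],[0.3,-0.3,3,0.2]]]'
python3 - <<'E'
from h import *
to(438.2,-16.6,46.6,184.1)
s=get_image("top");cv2.imwrite("pics/t3.png",cv2.resize(s[160:290,200:330],None,fx=4.5,fy=4.5,interpolation=cv2.INTER_CUBIC))
w=get_image("wrist");cv2.imwrite("pics/w3.png",w)
cv2.imwrite("pics/both3.png",np.hstack([cv2.resize(w,(460,345)),cv2.resize(s[165:280,215:325],(330,345),interpolation=cv2.INTER_CUBIC)]))
E
```

```text
clock: 6.2
eef_pos: [439.0, -16.4, 111.1]
tool_rot: [3.141, -0.001, -3.069]
force: [0.4, -0.2, -3.2]
width: 11.5
gripper_force: 59.4
t 6.2 pos [439.  -16.4 111.1] rpy [ 1.800e+02 -1.000e-01 -1.758e+02] q [ 0.43  0.62 -0.66  2.18  0.73  0.57  0.86] F [ 0.4 -0.2 -3.2] w 11.5 gf 59.4
shift cm [ 0.07 -0.02  6.45] turn 0.1 rows>= 2.0
```

View pics/both3.png

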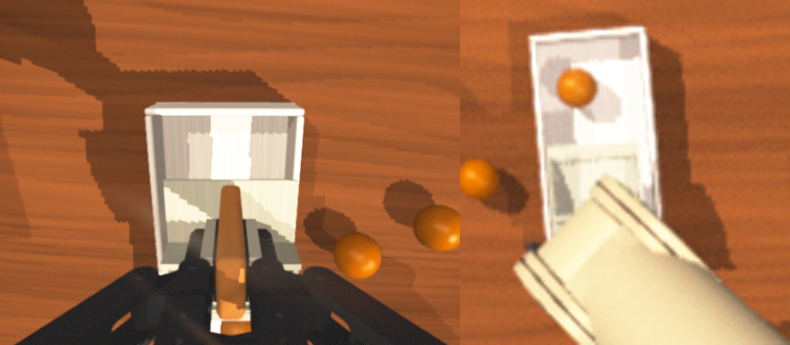

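The tray hangs over the bin, yaw matching; its rear edge is at about row 180 of the crop and the ball is still at its place ahead of the mouth. Check the lateral fit by ray casting.

Run:
```python
from h import *
w=cv2.imread("pics/w3.png");cv2.imwrite("pics/w3c.png",cv2.resize(w[100:310,150:350],None,fx=2.8,fy=2.8,interpolation=cv2.INTER_CUBIC))
p=camera_params("wrist")
a=np.radians(4.2);R=lambda l,o,a,z0:np.r_[np.array(o)+np.array([[np.cos(a),-np.sin(a)],[np.sin(a),np.cos(a)]])@l[:2],l[2]+z0]
s=sensors.read_state()["eef_pos"]
for l in([-52,42,1],[-52,-42,1],[-8,41,22],[-8,-41,22]):print("tray",l,proj("wrist",[R([l[0]+35,l[1],l[2]],s[:2],a,s[2]-41.6)],p)[0].round(1))
b=np.radians(4.07)
for l in([-130,55,40],[-130,-55,40],[-125,50,40],[-125,-50,40]):print("bin",l,proj("wrist",[R(l,[513.2,-14.3],b,0)],p)[0].round(1))
```

```text
tray [-52, 42, 1] [329.6 198.2]
tray [-52, -42, 1] [180.1 198.4]
tray [-8, 41, 22] [330.  286.8]
tray [-8, -41, 22] [179.9 287.1]
bin [-130, 55, 40] [340.5 120.7]
bin [-130, -55, 40] [161.1 120.5]
bin [-125, 50, 40] [331.8 128.8]
bin [-125, -50, 40] [169.8 128.7]
```

View pics/w3c.png

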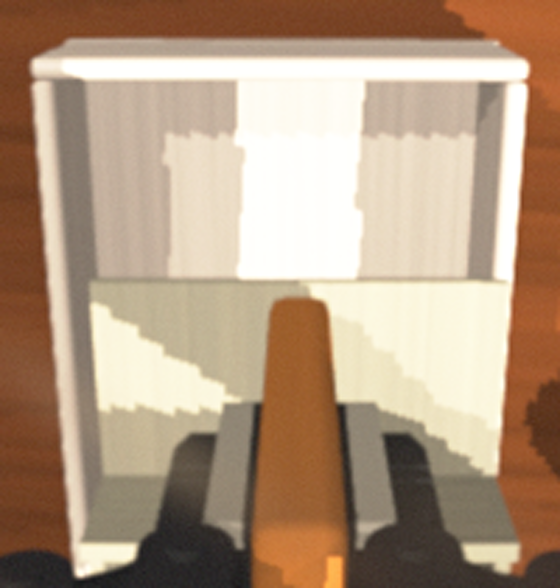

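Tray rear corners are at (182,200) and (331,200), about 1 mm to +y of the prediction; the bin rim spans 162..338. I'll shift 1.5 mm to −y and lower.

```bash
python3 -m inch '[[[0,-0.15,1.5,0],[0,-0.15,3,0],[0,-0.15,4.5,0],[0,-0.15,5.5,0],[0,-0.15,6,0],[0,-0.15,6.2,0],[0,-0.15,6.2,0],[0,-0.15,6.2,0]]]'
python3 -c "
from h import *
to(438.2,-18,46.6,184.1)"
```

```text
clock: 6.97
eef_pos: [440.1, -19.2, 49.9]
tool_rot: [3.142, 0.001, -3.072]
force: [0.1, 0.3, -2.0]
width: 11.2
gripper_force: 59.5
t 6.97 pos [440.1 -19.2  49.9] rpy [ 1.80e+02  1.00e-01 -1.76e+02] q [ 0.32  0.72 -0.49  2.22  0.91  0.41  0.7 ] F [ 0.1  0.3 -2. ] w 11.2 gf 59.5
shift cm [0.18 0.14 0.33] turn -0.1 rows>= 1.0
```

```bash
python3 -m inch '[[[0,0.1,0.2,0],[0,0.1,0.3,0],[0,0.1,0.35,0],[0,0.1,0.35,0]]]'
python3 -c "
from h import *
to(438.2,-18,46.6,184.1)"
```

```text
clock: 7.3
eef_pos: [439.9, -18.3, 46.6]
tool_rot: [-3.141, 0.001, -3.072]
force: [-1.4, 0.7, 5.5]
width: 11.2
gripper_force: 60.7
t 7.3 pos [439.9 -18.3  46.6] rpy [-1.80e+02  1.00e-01 -1.76e+02] q [ 0.31  0.73 -0.48  2.22  0.92  0.4   0.69] F [-1.4  0.7  5.5] w 11.2 gf 60.7
shift cm [ 0.17  0.05 -0.01] turn -0.1 rows>= 1.0
```

```bash
python3 -m inch '[[[-0.5,0,-0.03,0],[-1,0,-0.03,0],[-1.5,0,-0.03,0],[-2,0,-0.03,0],[-2.5,0,-0.03,0],[-3,0,-0.03,0],[-3.5,0,-0.03,0],[-4,0,-0.03,0]]]'
python3 -m inch '[[[-0.3,0,0,0],[-0.6,0,0,0],[-0.9,0,0,0],[-1.2,0,0,0],[-1.5,0,0,0],[-1.8,0,0,0],[-2.1,0,0,0],[-2.4,0,0,0]]]'
python3 - <<'E'
from h import *
c,s=np.cos(np.radians(4.07)),np.sin(np.radians(4.07))
B=lambda x,y:(513.2+c*x-s*y,-14.3+s*x+c*y)
to(*B(30,-1.2),46.6,184.1)
e=sensors.read_state()["eef_pos"]-[513.2,-14.3,0];print("bin frame",c*e[0]+s*e[1],-s*e[0]+c*e[1])
E
```

```text
clock: 7.97
eef_pos: [477.7, -16.1, 46.5]
tool_rot: [-3.14, -0.003, -3.072]
force: [-6.8, -1.2, 9.1]
width: 10.9
gripper_force: 61.3
clock: 8.63
eef_pos: [501.8, -14.3, 46.6]
tool_rot: [-3.14, -0.003, -3.072]
force: [-6.3, -0.6, 9.0]
width: 11.1
gripper_force: 61.2
t 8.63 pos [501.8 -14.3  46.6] rpy [-179.9   -0.2 -176. ] q [ 0.34  0.79 -0.56  2.05  0.83  0.54  0.81] F [-6.3 -0.6  9. ] w 11.1 gf 61.2
shift cm [-4.14 -0.19 -0.01] turn -0.1 rows>= 1.0
bin frame -11.420852329616597 0.7787557652878226
```

```bash
python3 -m inch '[[[-0.3,0.05,-0.03,0],[-0.6,0.1,-0.05,0],[-0.9,0.1,-0.05,0],[-1.2,0.1,-0.05,0],[-1.5,0.1,-0.05,0],[-1.8,0.1,-0.05,0],[-2.1,0.1,-0.05,0],[-2.3,0.1,-0.05,0]]]'
python3 -m inch '[[[-0.2,0,0,0],[-0.4,0,0,0],[-0.6,0,0,0],[-0.8,0,0,0],[-1,0,0,0],[-1.1,0,0,0]]]'
python3 - <<'E'
from h import *
c,s=np.cos(np.radians(4.07)),np.sin(np.radians(4.07))
e=sensors.read_state()["eef_pos"]-[513.2,-14.3,0];print("bin frame",c*e[0]+s*e[1],-s*e[0]+c*e[1])
a=get_image("scene");b=get_image("top")
cv2.imwrite("pics/both4.png",np.hstack([cv2.resize(a[130:240,180:290],(390,390),interpolation=cv2.INTER_CUBIC),cv2.resize(b[165:275,215:325],(390,390),interpolation=cv2.INTER_CUBIC)]))
E
```

```text
clock: 9.3
eef_pos: [524.5, -11.8, 46.7]
tool_rot: [-3.14, -0.003, -3.072]
force: [-6.5, -0.8, 6.3]
width: 10.8
gripper_force: 60.7
clock: 9.8
eef_pos: [537.6, -10.6, 46.6]
tool_rot: [3.142, 0.0, -3.072]
force: [-4.0, -0.5, 3.3]
width: 11.6
gripper_force: 60.0
bin frame 24.60179727768501 1.9311887095790226
```

View pics/both4.png

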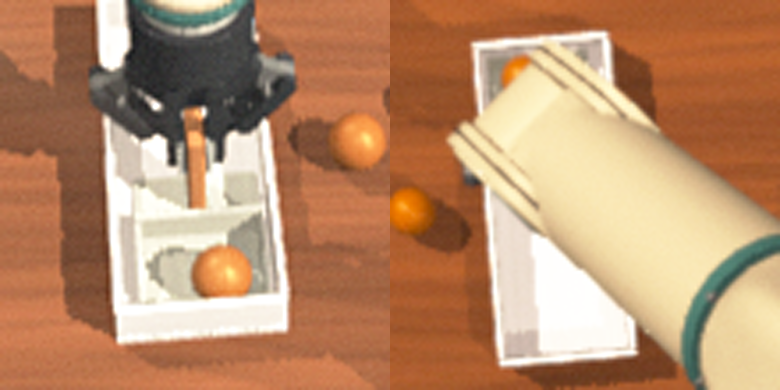

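Scene crop: the ball at (222,272) is by the end wall, above the tray's front; the tray mouth is still about 5 mm from the wall. Push on.

```bash
python3 -m inch '[[[-0.2,0,0,0],[-0.35,0,0,0],[-0.5,0,0,0],[-0.5,0,0,0]]]'
python3 -m inch '[[[-0.1,0,0,0],[-0.2,0,0,0],[-0.2,0,0,0]]]'
python3 - <<'E'
from h import *
c,s=np.cos(np.radians(4.07)),np.sin(np.radians(4.07))
t=sensors.read_state()["eef_pos"];e=t-[513.2,-14.3,0];print("bin frame",c*e[0]+s*e[1],-s*e[0]+c*e[1])
im=get_image("scene");cv2.imwrite("pics/s5.png",im)
h=cv2.cvtColor(im,cv2.COLOR_BGR2HSV)[190:225,222:262]
m=cv2.morphologyEx(cv2.inRange(h,(3,140,100),(18,255,255)),2,np.ones((3,3)));ys,xs=np.nonzero(m);print(xs.min()+222,xs.max()+222,ys.min()+190,ys.max()+190)
u=((xs.min()+xs.max())/2+222,(ys.min()+ys.max())/2+190)
for z in(25,29,33):
    q=plane("scene",[u],z)[0][:2]-t[:2];a=np.radians(4.0);print(z,"ball in tray frame",np.cos(a)*q[0]+np.sin(a)*q[1]-35,-np.sin(a)*q[0]+np.cos(a)*q[1])
E
```

```text
clock: 10.23
eef_pos: [541.8, -10.3, 46.6]
tool_rot: [-3.141, -0.001, -3.072]
force: [-4.8, -0.8, 3.4]
width: 11.6
gripper_force: 60.4
clock: 10.48
eef_pos: [541.9, -10.3, 46.6]
tool_rot: [-3.141, -0.004, -3.072]
force: [-10.4, -0.2, 9.0]
width: 11.0
gripper_force: 61.2
bin frame 28.862248391953607 1.9385667579733776
234 261 190 207
25 ball in tray frame 13.293884964667981 25.609494027913843
29 ball in tray frame 15.719860421124949 25.371404527875203
33 ball in tray frame 18.145835877581803 25.133315027836577
```

Run:
```python
from h import *
a=cv2.imread("pics/s5.png");cv2.imwrite("pics/s5c.png",cv2.resize(a[160:235,200:270],None,fx=7,fy=7,interpolation=cv2.INTER_CUBIC))
```

```text
(no output)
```

View pics/s5c.png

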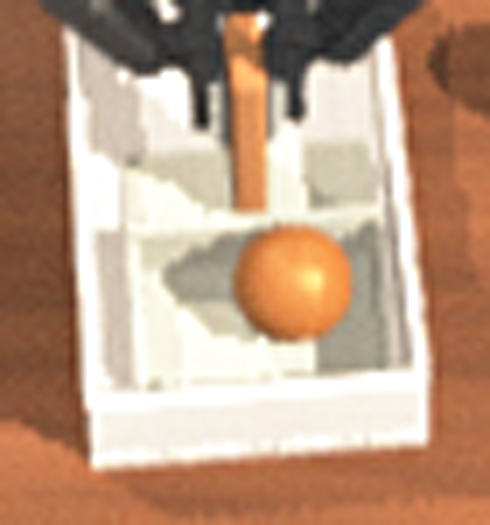

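The ball at (241.6,199.9) now lies inside the pocket near the cross wall. Back off slightly and lift gently.

```bash
python3 -m inch '[[[0.1,0,0,0],[0.25,0,0,0],[0.4,0,-0.05,0],[0.45,0,-0.15,0],[0.45,0,-0.35,0],[0.45,0,-0.65,0],[0.45,0,-1,0],[0.45,0,-1.4,0]]]'
python3 -m inch '[[[0,0,-0.5,0],[0,0,-1.1,0],[0,0,-1.8,0],[0,0,-2.5,0],[0,0,-3.2,0],[0,0,-3.9,0],[0,0,-4.6,0],[0,0,-5.3,0]]]'
python3 -m inch '[[[0,0,-0.7,0],[0,0,-1.4,0],[0,0,-2.1,0],[0,0,-2.8,0],[0,0,-3.5,0],[0,0,-4.2,0],[0,0,-4.8,0],[0,0,-5.3,0]]]'
python3 - <<'E'
from h import *
to(437,-305,174,-176)
im=get_image("scene");cv2.imwrite("pics/s6c.png",cv2.resize(im[120:235,180:300],None,fx=4.5,fy=4.5,interpolation=cv2.INTER_CUBIC))
E
```

```text
clock: 11.2
eef_pos: [539.9, -10.4, 60.9]
tool_rot: [3.141, 0.0, -3.072]
force: [-0.3, -0.4, -3.0]
width: 11.4
gripper_force: 59.4
clock: 11.87
eef_pos: [539.7, -10.5, 114.4]
tool_rot: [-3.142, 0.0, -3.072]
force: [0.5, -0.5, -2.5]
width: 11.4
gripper_force: 59.4
clock: 12.53
eef_pos: [539.8, -10.4, 167.4]
tool_rot: [-3.142, 0.001, -3.072]
force: [0.3, 1.0, -2.1]
width: 11.1
gripper_force: 59.4
t 12.53 pos [539.8 -10.4 167.4] rpy [-180.    0. -176.] q [ 0.45  0.66 -0.76  1.88  0.6   0.84  1.03] F [ 0.3  1.  -2.1] w 11.1 gf 59.4
shift cm [ 12.3  -28.67  -0.66] turn -0.0 rows>= 8.0
```

View pics/s6c.png

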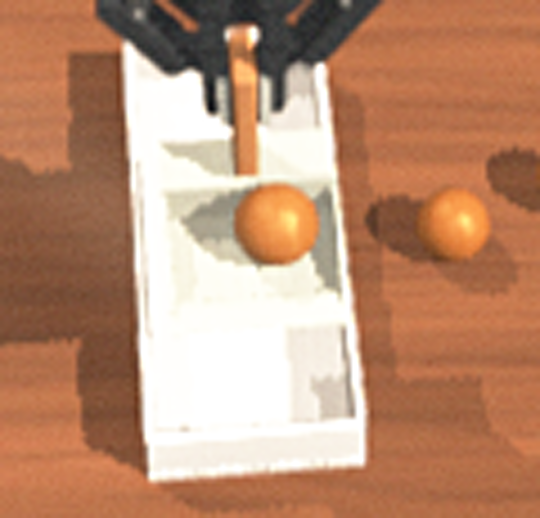

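The ball at crop (277,223) sits in the lifted tray's pocket. Carry it smoothly to the viewer.

```bash
python3 -m inch '[[[0.11,-0.17,0,0],[0.32,-0.51,0,0],[0.65,-1.01,-0.1,0],[1.08,-1.68,-0.2,0],[1.57,-2.44,-0.3,0],[2.11,-3.28,-0.4,0],[2.7,-4.21,-0.5,0],[3.3,-5.14,-0.6,0]]]'
python3 -m inch '[[[0.65,-1.01,0,0],[1.3,-2.02,0,0],[1.95,-3.03,0,0],[2.6,-4.04,0,0],[3.25,-5.05,0,0],[3.9,-6.06,0,0],[4.55,-7.07,0,0],[5.2,-8.08,0,0]]]'
python3 -m inch '[[[0.65,-1.01,0,0],[1.3,-2.02,0,0],[1.95,-3.03,0,0],[2.6,-4.04,0,0],[3.2,-5,0,0],[3.75,-5.85,0,0],[4.2,-6.55,0,0],[4.55,-7.1,0,0]]]'
python3 -c "
from h import *
to(375.2,-310.8,174,184)"
```

```text
clock: 13.25
eef_pos: [509.6, -65.4, 172.7]
tool_rot: [-3.141, -0.0, -3.073]
force: [1.1, 0.2, -2.1]
width: 11.3
gripper_force: 59.4
clock: 13.92
eef_pos: [463.1, -149.6, 172.7]
tool_rot: [-3.141, -0.0, -3.073]
force: [0.2, 0.6, -2.9]
width: 11.1
gripper_force: 59.4
clock: 14.58
eef_pos: [422.9, -223.3, 172.6]
tool_rot: [-3.141, -0.0, -3.073]
force: [-0.1, 0.6, -2.1]
width: 11.4
gripper_force: 59.4
t 14.58 pos [ 422.9 -223.3  172.6] rpy [-180.    -0.  -176.1] q [ 0.97  0.59 -0.81  2.03  0.61  0.78  1.44] F [-0.1  0.6 -2.1] w 11.4 gf 59.4
shift cm [ 5.36 -8.4  -0.14] turn -0.1 rows>= 3.0
```

```bash
python3 -m inch '[[[0.3,-0.5,0,0],[0.7,-1.1,0,0],[1.2,-1.8,0,0],[1.7,-2.6,0,0],[2.2,-3.4,0,0],[2.7,-4.2,0,0],[3.2,-5,0,0],[3.65,-5.7,-0.1,0]]]'
python3 -m inch '[[[0.4,-0.6,0,0],[0.75,-1.15,0,0],[1.05,-1.6,0,0],[1.3,-2,0,0],[1.45,-2.3,0,0],[1.5,-2.4,0,0],[1.5,-2.4,0,0],[1.5,-2.4,0,0]]]'
python3 - <<'E'
from h import *
to(375.2,-310.8,174,184)
a=get_image("scene");b=get_image("top")
cv2.imwrite("pics/s7.png",a);cv2.imwrite("pics/t7.png",b)
cv2.imwrite("pics/both7.png",np.hstack([cv2.resize(a[80:190,60:170],(400,400),interpolation=cv2.INTER_CUBIC),cv2.resize(b[190:300,310:420],(400,400),interpolation=cv2.INTER_CUBIC)]))
E
```

```text
clock: 15.25
eef_pos: [390.4, -282.7, 173.5]
tool_rot: [3.142, -0.0, -3.073]
force: [-0.4, 0.1, -2.8]
width: 11.3
gripper_force: 59.4
clock: 15.92
eef_pos: [378.1, -306.3, 173.7]
tool_rot: [3.141, 0.0, -3.072]
force: [0.4, 0.4, -3.1]
width: 11.3
gripper_force: 59.4
t 15.92 pos [ 378.1 -306.3  173.7] rpy [ 180.    0. -176.] q [ 1.17  0.6  -0.82  2.01  0.61  0.79  1.63] F [ 0.4  0.4 -3.1] w 11.3 gf 59.4
shift cm [ 0.32 -0.43 -0.03] turn 0.0 rows>= 1.0
```

View pics/both7.png

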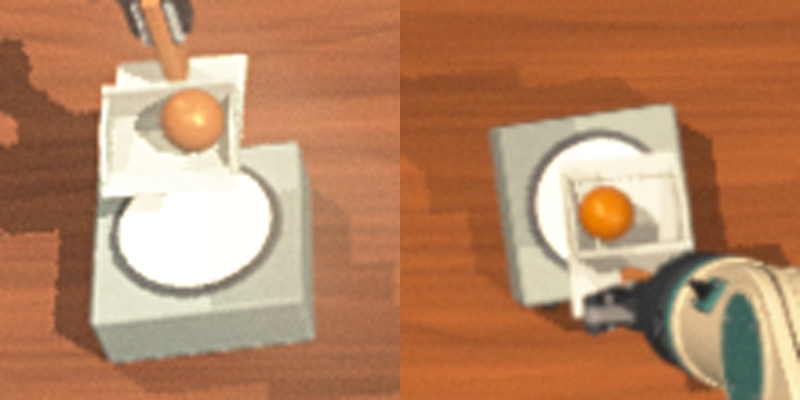

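The ball sits in the pocket in both views, beside the right wall (top crop (606,212)). Verify the centring by ray casting and correct the remaining few mm.

```bash
python3 -m inch '[[[0.05,-0.05,0,0],[0.15,-0.2,0,0],[0.25,-0.35,0,0],[0.3,-0.43,0,0],[0.3,-0.43,0,0],[0.3,-0.43,0,0],[0.3,-0.43,0,0],[0.3,-0.43,0,0]]]'
python3 - <<'E'
from h import *
a=np.radians(4);f=lambda m:(m[:2]-34*np.array([np.cos(a),np.sin(a)])).round(1)
print("pocket before shift, top",f(plane("top",[(354.6,236.2),(387.3,231.8)],134).mean(0)),"scene",f(plane("scene",[(87,133.1),(125.5,132.3)],134).mean(0)))
to(375.2,-310.8,174,184);print(sensors.read_state()["qd"].round(3))
E
```

```text
clock: 16.68
eef_pos: [375.2, -311.0, 173.6]
tool_rot: [3.142, 0.0, -3.072]
force: [-0.8, -1.3, -2.7]
width: 11.5
gripper_force: 59.4
pocket before shift, top [ 436.3 -304.9] scene [ 441.8 -301.9]
t 16.68 pos [ 375.2 -311.   173.6] rpy [ 180.    0. -176.] q [ 1.18  0.6  -0.82  2.01  0.61  0.8   1.64] F [-0.8 -1.3 -2.7] w 11.5 gf 59.4
shift cm [-0.    0.02 -0.04] turn -0.0 rows>= 1.0
[-0.002  0.001  0.001 -0.001  0.    -0.     0.   ]
```

```bash
python3 -m inch '[[[0,0.1,0,0],[0,0.15,0,0],[0,0.15,0,0],[0,0.15,0,0],[0,0.15,0,0],[0,0.15,0,0],[0,0.15,0,0],[0,0.15,0,0]]]'
python3 -m inch '[[[0,0,0,0],[0,0,0,0],[0,0,0,0],[0,0,0,0],[0,0,0,0],[0,0,0,0],[0,0,0,0],[0,0,0,0]]]'
python3 - <<'E'
from h import *
im=get_image("top");h=cv2.cvtColor(im,cv2.COLOR_BGR2HSV)[230:270,345:400]
m=cv2.inRange(h,(5,200,150),(16,255,255));k,l,st,c=cv2.connectedComponentsWithStats(m);print([(st[i,4],c[i]+[345,230]) for i in range(1,k) if st[i,4]>40])
to(375,-310,174)
from cell import order
print(order.finish_job())
E
```

```text
clock: 17.35
eef_pos: [375.1, -309.6, 173.6]
tool_rot: [-3.142, 0.0, -3.072]
force: [0.4, -0.1, -2.4]
width: 11.0
gripper_force: 59.4
clock: 18.02
eef_pos: [375.1, -309.6, 173.6]
tool_rot: [-3.142, 0.0, -3.072]
force: [-0.7, -0.4, -2.5]
width: 11.1
gripper_force: 59.4
[(np.int32(121), array([367.5785124 , 249.72727273]))]
t 18.07 pos [ 375.  -309.6  173.6] rpy [-180.   -0. -176.] q [ 1.18  0.6  -0.82  2.01  0.61  0.79  1.64] F [ 0.8  0.3 -2.7] w 11.5 gf 59.4
shift cm [ 0.01 -0.04 -0.04] turn 0 rows>= 1.0
the job is handed in; nothing more can be done
None
```

I handed the job in at 18 s with the ball in the tray's pocket and the tray held level and still, by my measurements within about 3 mm of the plate's centre and 8 cm above it; `finish_job` returned no verdict.

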